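Build up the test-sieve column on the shaker

TASK

Build the sieve column on the small shaker: on the receiver pan that is fixed on it put the fine sieve, then the medium, then the coarse one, and close the column with the lid. Each part must sit fully home and level in the one below and be left released. Leave the amber bottle, the white jar and the timer where they are.

Things in the scene. Friction and masses are not known exactly. Their poses are not given: they have to be found in the camera images.
- shaker: fixed sieve shaker: grey box 104 x 104 mm, 34 high, black panel on its own -x face; on top a round platform (dia 80, top at 41 mm) and, fixed and centred on it, the open receiver pan: outer dia 60, opening 54, rim 72 mm above the origin. Origin: centre of the underside, on the surface, z up. A part seated in the pan has its origin 66 mm above this one.
- fine_sieve: fine sieve, the lowest: 28 mm high overall; close mesh, 2.2 mm pitch, looks like a solid dark grey sheet. Steel ring, outer dia 60, wall 3, open top; tapered spigot below, 6 high (dia 45 to 50), drops into the 54 mm opening of the part beneath until the frame rests on its rim. Loose, upright, 0.1 kg. Origin: centre of the spigot's underside, z up. A part seated in it: origin 22 mm above.
- medium_sieve: medium sieve: 36 mm high overall; open mesh of 7 mm pitch, seven wires each way. Steel ring, outer dia 60, wall 3, open top; tapered spigot below, 6 high (dia 45 to 50), drops into the 54 mm opening of the part beneath until the frame rests on its rim. Loose, upright, 0.1 kg. Origin: centre of the spigot's underside, z up. A part seated in it: origin 30 mm above.
- coarse_sieve: coarse sieve, the tallest: 46 mm high overall; open mesh of 12.5 mm pitch, five wires each way. Steel ring, outer dia 60, wall 3, open top; tapered spigot below, 6 high (dia 45 to 50), drops into the 54 mm opening of the part beneath until the frame rests on its rim. Loose, upright, 0.1 kg. Origin: centre of the spigot's underside, z up. A part seated in it: origin 40 mm above.
- lid: lid: solid steel disc, dia 60, 6 mm thick, on a 6 mm high tapered spigot like those of the sieves; at its centre an upright black knob, dia 18, 32 high. Disc top 12 mm, knob top 44 mm above the origin, which is the centre of the spigot's underside, z up. Loose, upright, 0.1 kg.
- bottle: bystander: small amber glass bottle with a black cap, 52 mm diameter, 105 mm high, standing loose at the back of the surface; origin at the centre of its underside. Leave it.
- jar: bystander: low white jar with a white screw lid, 58 mm diameter, 50 mm high, loose at the back of the surface; origin at the centre of its underside. Leave it.
- timer: bystander: white bench timer, 58 x 68 x 19 mm, lying loose near the front of the surface; origin at the centre of its underside. Leave it.
Not all that is in view belongs to the job. What is shaped like the fine_sieve but blue or green is not meant.

How it is judged (in metres and radians):
At the end, for the whole second after the job is handed in: From the shaker up: receiver pan, fine sieve, medium sieve, coarse sieve, lid. Each part lies within 5 mm sideways of the axis of the one below, within 2.5 mm of its fully seated height, upright within 0.06 rad (about 3.5 degrees), and at rest (under 0.02 m/s) (horizontal distance between fine_sieve and shaker below 0.005 m and z of fine_sieve in the frame of shaker between 0.0635 and 0.0685 m and angle between each of fine_sieve, medium_sieve, coarse_sieve, lid's own z axis and vertical below 0.06 rad and linear speed of each of fine_sieve, medium_sieve, coarse_sieve, lid below 0.02 m/s and horizontal distance between medium_sieve and fine_sieve below 0.005 m and z of medium_sieve in the frame of fine_sieve between 0.0195 and 0.0245 m and horizontal distance between coarse_sieve and medium_sieve below 0.005 m and z of coarse_sieve in the frame of medium_sieve between 0.0275 and 0.0325 m and horizontal distance between lid and coarse_sieve below 0.005 m and z of lid in the frame of coarse_sieve between 0.0375 and 0.0425 m); the robot touches nothing.
It fails at once if the amber bottle is moved more than 20 mm (distance of bottle from where it was at the start of the episode above 0.02 m).
It fails at once if the white jar is moved more than 20 mm (distance of jar from where it was at the start of the episode above 0.02 m).
It fails at once if the timer is moved more than 20 mm (distance of timer from where it was at the start of the episode above 0.02 m).
It also fails if it takes over 120 s, if anything falls off the work surface, if the arm or the gripper's body presses on something with over 40 N, if the wrist force passes 120 N, or if a joint passes its speed limit or range.

ROBOT

A 6-joint arm with a two-finger parallel gripper is mounted at the origin on a cart in front of the work surface, level with it; the furniture and walls round the work are solid. World frame = base frame: x ahead of the robot, y to its left, z up, the work surface at z = 0. Lengths are in m, angles in degrees, forces in N, time in s.
With the tool pointing down it reaches from about 0.4 to 0.825 m from the base axis. Payload 7 kg.
Tool frame: the origin (TCP) lies midway between the tips of the shut fingers; the grasp point (between the pads) lies 19 mm behind it; z points along the fingers, y is the line along which they close (so a half turn about z gives the same grasp; the last joint's range is limited). The gripper opens to 88 mm and grips with 3 to 60 N. Pads are 19 mm wide; open, the fingers measure 130 mm over their backs; the gripper's body (78 mm by 193 mm) begins 47 mm behind the grasp point.
Start: joints at [82.454, 20.546, 0.682, 0, -70.136, -16.507], TCP at [0.275, 0.616, 0.227] pointing down, gripper open.
Joint ranges: [-176.03, 176.03], [-82.01, 121.73], [-58.28, 71.71], [-173.87, 95.51], [-174.79, -0.11], [-173.66, 173.66]. Speed limits (degrees/s): [136.94, 136.94, 172.46, 180, 180, 180].

INTERFACE

Orientations are given as [roll, pitch, yaw] about the fixed x, y, z axes, in that order (R = Rz(yaw) Ry(pitch) Rx(roll)).
In Python, from plant import ctrl gives the robot as it stands. The module is installed in compiled form; this text tells all that it offers.
- The arm moves only by the tool send_rows, never from a script. Its argument "plan" is a list that holds one entry, the list of rows, each a list of 6 numbers: the shift along the tool's x, y, z in a scale on which 1.0 is 60 cm, then the turn, a rotation vector about the tool's x, y, z in parts of the range, where 1.0 means 60 degrees. A call has 1 to 8 rows; each row is the pose to reach, as a shift and turn from the pose commanded when the call began, along the tool's axes at that moment; what a row does not reach only later rows make up. A row lasts 1/12 s, in which the tool goes at most 41.7 mm and 7.16 degrees, less where a joint would pass 70% of its speed; a pose out of reach is approached as far as the arm can. A shift or turn number past 1, either way, is cut back to 1. A call with a gripper value outside its range is refused whole. "fingers" is the opening, from 0 (shut) to 1 (fully open), set as the call begins (left out, the last holds). The fingers move at their own pace and stop on an object; the grip force is fixed at half the most. Time passes only in rows, so rows that repeat a pose let the fingers close. It gives the time, the measured TCP pose, the force, the opening and the grip force at its end, in the units of the state.
- ctrl.get_obs(): the state, without advancing time (a new reading comes with each control period).
- ctrl.snapshot(name): name is "side" or "top" or "wrist"; returns a dict with "img" (400x640x3 uint8, red, green, blue), "K" (3x3 intrinsics, pixels), "k1" (the pictures are not rectified: a ray, as slopes to the right and down, at radius r is drawn at 1 + k1 r^2 times it, then the intrinsics apply), "pose" (4x4, takes a point from camera to world coordinates). Camera axes: x right, y down, z forward; pixel columns grow to the right and rows downward; lengths in m; the calibration is good to about 2 mm. A picture is of the moment at which its call begins. There is no depth.
- ctrl.close_job(): hands the job in; it is judged then, once.
The state is a dict: "clock": time; "joint_pos": joint angles; "qvel": joint speeds; "tau": joint torques, N m; "tool_pos": TCP position; "orientation": TCP orientation; "force": force on the tool from outside, world axes, zero at the start; "moment": the same for the moment, N m; "opening": finger opening in m; "gripper_force": force on a finger pad.
Only numpy, scipy, OpenCV 4.12 (cv2) and the standard library are available. Lean on these libraries where they do the work, as an engineer would, in place of code of your own. Each camera call takes 0.05 s, during which the arm holds its last target. There are 200 camera calls.

## Working session

There is one attempt and no reset: what is moved stays moved. The work goes in short steps, Python scripts to look and compute and a tool call to move; the robot and the scene stay as the last step left them, time stands still between calls to the robot, and variables do not carry over. Pictures are saved under pics/ and viewed, at most 14 in all, crops included, and the job is handed in when it is done.

Besides the shell and the picture viewer there is one more tool, called after ">>>" in YAML: its name, and indented under it one key for each argument. send_rows: Moves the arm, as the interface text tells. Its arguments: {"type":"object","properties":{"plan":{"type":"array","items":{"type":"array","items":{"type":"array","items":{"type":"number"}}}},"fingers":{"type":"number"}},"required":["plan"]}

```bash
mkdir -p pics; cat > h.py <<'E'
import numpy as np, cv2
from plant import ctrl
def snap(n,f=None):
    s=ctrl.snapshot(n)
    if f: cv2.imwrite('pics/'+f,s['img'][:,:,::-1])
    return s
def ray(s,u,v):
    K=s['K'];d=np.array([(u-K[0,2])/K[0,0],(v-K[1,2])/K[1,1]])
    p=d.copy()
    for _ in range(30): p=d/(1+s['k1']*(p@p))
    T=np.array(s['pose']);return T[:3,3],T[:3,:3]@np.array([p[0],p[1],1])
def onz(s,u,v,z):
    o,d=ray(s,u,v);return (o+d*(z-o[2])/d[2])[:2]
def proj(s,P):
    T=np.array(s['pose']);c=T[:3,:3].T@(np.array(P)-T[:3,3]);p=c[:2]/c[2];p=p*(1+s['k1']*(p@p))
    return s['K'][0,0]*p[0]+s['K'][0,2],s['K'][1,1]*p[1]+s['K'][1,2]
E
python3 - <<'E'
from h import *
o=ctrl.get_obs();print(o)
for n in('side','top','wrist'):
    s=snap(n,n+'0.png');print(n,s['K'].tolist(),s['k1'],np.round(s['pose'],3).tolist())
E
```

```text
{'clock': 0.0, 'joint_pos': array([ 8.24533931e+01,  2.05895266e+01,  6.34067137e-01, -2.04665710e-02,
       -7.01372342e+01, -1.65076571e+01]), 'qvel': array([ 0.02401748,  0.10350313, -0.04393369, -0.00620429, -0.08525971,
       -0.06823825]), 'tau': array([ 2.21019204e-04, -5.82716596e+01,  2.93053347e+01,  6.99751407e+00,
        6.99750308e-03, -1.34531742e-04]), 'tool_pos': array([0.27494489, 0.61592029, 0.22564538]), 'orientation': array([ 1.79905660e+02, -7.89383922e-03, -2.40612270e+01]), 'force': array([ 0.63059326, -0.21899131, -0.32395399]), 'moment': array([-0.01638497, -0.00915691,  0.0074371 ]), 'gripper_force': 0.0, 'opening': 0.08731314758709406}
side [[447.56952102709613, 0.0, 318.57212477756775], [0.0, 447.56952102709613, 202.02776994702128], [0.0, 0.0, 1.0]] -0.02071404524601859 [[-0.988, 0.108, -0.106, 0.678], [0.151, 0.734, -0.662, 0.679], [0.006, -0.671, -0.742, 0.869], [0.0, 0.0, 0.0, 1.0]]
top [[379.09953874811305, 0.0, 316.4644277459635], [0.0, 379.09953874811305, 194.17505986364446], [0.0, 0.0, 1.0]] -0.08258586261570357 [[-0.011, -0.991, 0.132, 0.422], [-1.0, 0.011, -0.0, -0.02], [-0.001, -0.132, -0.991, 1.112], [0.0, 0.0, 0.0, 1.0]]
wrist [[282.7294931402277, 0.0, 314.7520574699159], [0.0, 282.7294931402277, 197.70339591089785], [0.0, 0.0, 1.0]] 0.0013632963148157405 [[-0.407, -0.883, -0.234, 0.339], [-0.914, 0.393, 0.103, 0.588], [0.001, 0.256, -0.967, 0.383], [0.0, 0.0, 0.0, 1.0]]
```

View pics/top0.png

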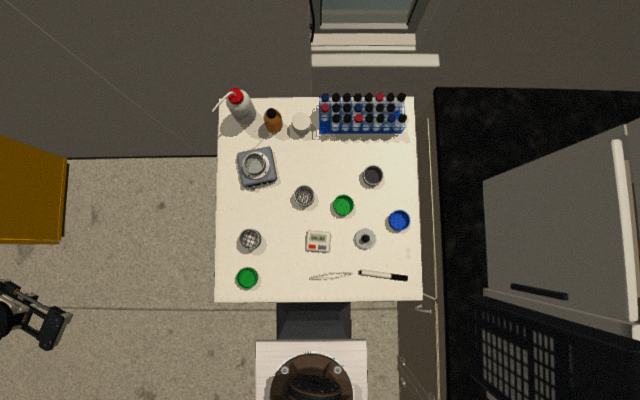

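View pics/side0.png

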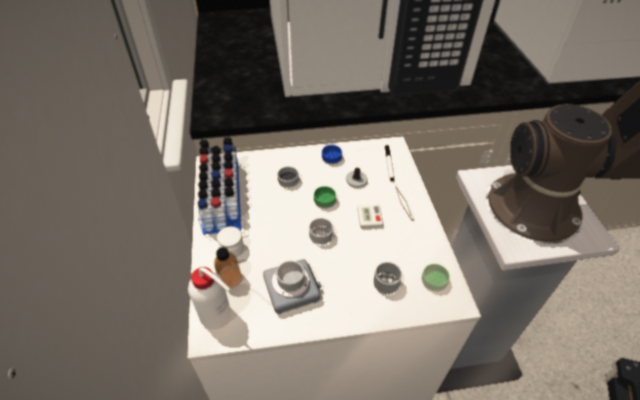

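The top view shows the shaker at (257,165) and the lid at (364,239). The fine-sieve candidates are dark grey (373,176), green (343,205), blue (399,220) and green (247,278), and I choose the grey one by the description. The two open-mesh sieves are at (304,197) and (250,240). The side view shows the same objects: shaker (292,280), grey (288,176), mesh (320,230) and mesh (387,277). I'll check the choices in one close crop.

```bash
python3 - <<'E'
from h import *
im=cv2.imread('pics/top0.png');sd=cv2.imread('pics/side0.png')
t=[];
for img,pts in((im,[(257,165),(373,176),(304,197),(250,240)]),(sd,[(292,276),(288,176),(320,230),(387,277)])):
    t.append(np.hstack([cv2.resize(img[v-20:v+20,u-20:u+20],(200,200),interpolation=cv2.INTER_CUBIC) for u,v in pts]))
cv2.imwrite('pics/crop0.png',np.vstack(t))
E
```

```text
(no output)
```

View pics/crop0.png

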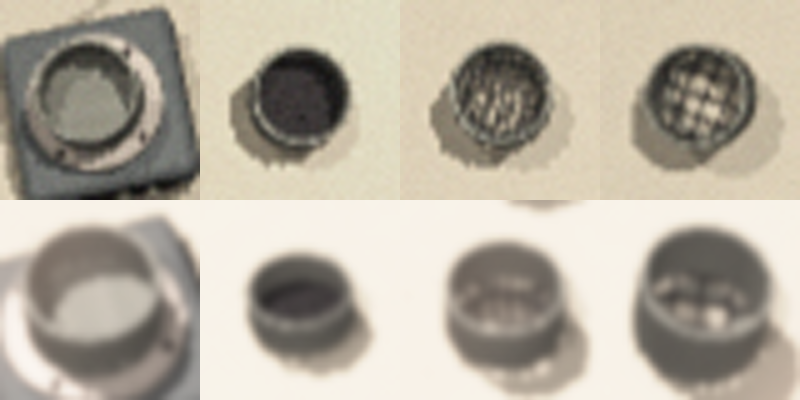

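The crop confirms it: fine (solid dark mesh) at (373,175), medium (7 mm mesh) at (304,196) and coarse (five wires) at (250,239). I'll get rough positions from the top view, then refine each one with the wrist camera overhead.

```bash
cat >> h.py <<'E'
def step(P,yaw=None):
    "shift (cm, tool axes) from measured TCP to world P, plus yaw change"
    from scipy.spatial.transform import Rotation as R
    o=ctrl.get_obs();r=R.from_euler('xyz',o['orientation'],degrees=True)
    print('tcp',np.round(o['tool_pos'],4),'ori',np.round(o['orientation'],2),'shift cm',np.round(r.inv().apply(np.array(P)-o['tool_pos'])*100,2))
E
python3 - <<'E'
from h import *
s=ctrl.snapshot('top')
for n,u,v,z in(('fine',373,175.4,.028),('med',304.6,196,.036),('coarse',250.4,238.4,.046),('lid',364,239,.012),('pan',255.5,163,.072),('bottle',272,113,.105),('washb',237,96,.15)):
    print(n,onz(s,u,v,z).round(3))
p=onz(s,255.5,163,.072); step([p[0],p[1],.25])
E
```

```text
fine [ 0.619 -0.185]
med [0.56  0.014]
coarse [0.441 0.166]
lid [ 0.436 -0.156]
pan [0.651 0.15 ]
bottle [0.784 0.1  ]
washb [0.818 0.19 ]
tcp [0.275  0.6161 0.226 ] ori [ 1.7994e+02 -1.0000e-02 -2.4060e+01] shift cm [53.3  27.27 -2.37]
```

Units first: shifts go in shares of 60 cm and turns go in shares of 60 degrees. So 28 cm / 60 = 0.4667, -2.4 cm / 60 = -0.04, -24 degrees / 60 = -0.4.

>>> send_rows:
  plan:
    - [[0.05, 0.025, -0.0083, 0, 0, -0.0667], [0.1167, 0.0583, -0.0167, 0, 0, -0.1333], [0.175, 0.0917, -0.025, 0, 0, -0.2], [0.2333, 0.1167, -0.0333, 0, 0, -0.2667], [0.2917, 0.15, -0.04, 0, 0, -0.3333], [0.35, 0.175, -0.04, 0, 0, -0.4], [0.4083, 0.2083, -0.04, 0, 0, -0.4], [0.4667, 0.2333, -0.04, 0, 0, -0.4]]

```text
clock: 0.87
tool_pos: [0.4743, 0.3724, 0.2509]
orientation: [-180.0, 0.0, -0.0]
force: [1.0, 0.6, -0.6]
opening: 0.0874
gripper_force: 0.0
```

```bash
python3 -c "
from h import *
step([.651,.15,.25])"
```

```text
tcp [0.4743 0.3724 0.2509] ori [-1.7998e+02  0.0000e+00 -2.0000e-02] shift cm [17.68 22.23  0.08]
```

Scaled: 22.2 cm / 60 = 0.37, 21 cm / 60 = 0.35.

>>> send_rows:
  plan:
    - [[0.0367, 0.0467, 0, 0, 0, 0], [0.0733, 0.0933, 0, 0, 0, 0], [0.1167, 0.1467, 0, 0, 0, 0], [0.1583, 0.2, 0, 0, 0, 0], [0.2, 0.25, 0, 0, 0, 0], [0.2417, 0.3033, 0, 0, 0, 0], [0.2783, 0.35, 0, 0, 0, 0], [0.295, 0.37, 0, 0, 0, 0]]

```text
clock: 1.53
tool_pos: [0.6523, 0.1486, 0.25]
orientation: [179.9, 0.0, -0.2]
force: [-0.3, 0.6, 0.5]
opening: 0.0876
gripper_force: 0.0
```

```bash
python3 -c "
from h import *
step([.651,.15,.25]);s=snap('wrist','w_pan.png')
print(proj(s,[.651,.15,.072]))"
```

```text
tcp [0.6523 0.1486 0.25  ] ori [ 1.7995e+02  4.0000e-02 -2.1000e-01] shift cm [-0.13 -0.14 -0.  ]
(np.float64(313.03414558911066), np.float64(183.19689320884703))
```

View pics/w_pan.png

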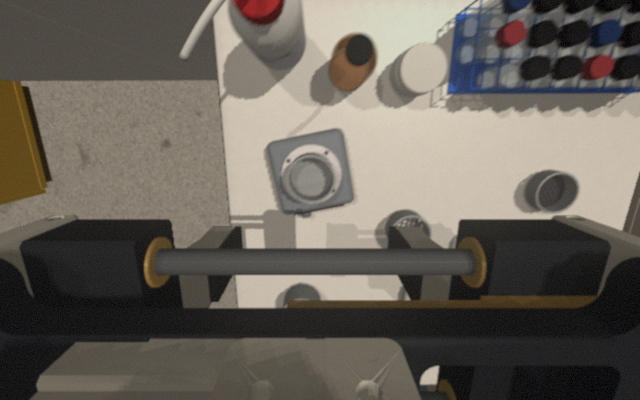

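The wrist view shows the shaker at (310,172), its pan rim centred near (309,179), and the fine sieve at (551,190). I'll fit the rim circle.

```bash
cat >> h.py <<'E'
def rim(s,P,z,f,R=.03,half=45,tol=.12):
    "Hough circle near world P at height z; prints world centre per candidate, saves overlay"
    u,v=proj(s,[P[0],P[1],z]);u0,v0=int(u)-half,int(v)-half;k=6
    c=s['img'][max(v0,0):v0+2*half,max(u0,0):u0+2*half,::-1];v0=max(v0,0);u0=max(u0,0)
    g=cv2.resize(c,None,fx=k,fy=k,interpolation=cv2.INTER_CUBIC)
    a=proj(s,[P[0],P[1]+R,z]);r=np.hypot(a[0]-u,a[1]-v)*k
    gr=cv2.GaussianBlur(cv2.cvtColor(g,cv2.COLOR_BGR2GRAY),(0,0),3)
    h=cv2.HoughCircles(gr,cv2.HOUGH_GRADIENT_ALT,1.5,5,param1=100,param2=.6,minRadius=int(r*(1-tol)),maxRadius=int(r*(1+tol)))
    out=[]
    if h is not None:
        for x,y,q in h[0][:4]:
            w=onz(s,u0+(x+.5)/k-.5,v0+(y+.5)/k-.5,z);out.append(w);print(f,w.round(4),'r mm',round(q/r*R*1000,1))
            cv2.circle(g,(int(x),int(y)),int(q),(0,0,255),1);cv2.circle(g,(int(x),int(y)),2,(0,0,255),-1)
    else: print(f,'none')
    cv2.imwrite('pics/'+f,g);return out
E
python3 - <<'E'
from h import *
s=ctrl.snapshot('wrist')
rim(s,[.655,.152],.072,'r_pan.png')
rim(s,[.655,.152],.041,'r_plat.png',R=.04)
rim(s,[.62,-.185],.028,'r_fine.png')
import numpy as np
a=cv2.imread('pics/r_pan.png');b=cv2.imread('pics/r_fine.png')
cv2.imwrite('pics/r1.png',cv2.resize(np.hstack([a,b]),(800,400)))
E
```

```text
r_pan.png none
r_plat.png none
r_fine.png none
```

View pics/r1.png

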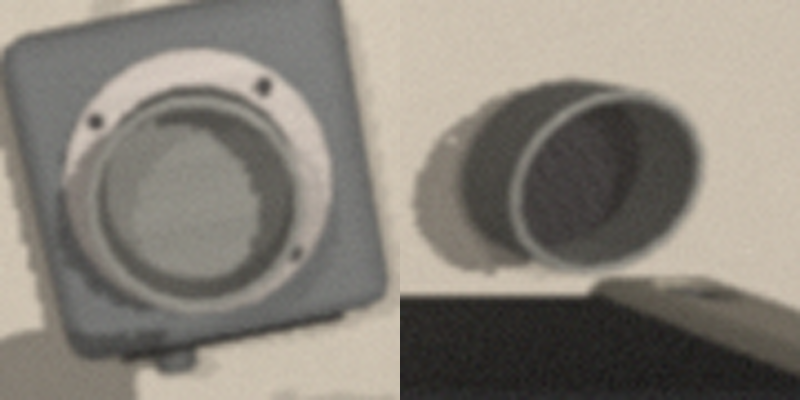

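The crop shows the pan rim centred near (197,201) in the left tile and the fine sieve's rim in the right tile. My Hough settings were too strict, so I'll loosen them.

```bash
sed -i "s/cv2.HOUGH_GRADIENT_ALT,1.5,5,param1=100,param2=.6/cv2.HOUGH_GRADIENT,2,12,param1=40,param2=25/" h.py
python3 - <<'E'
from h import *
s=ctrl.snapshot('wrist')
rim(s,[.655,.152],.072,'r_pan.png')
rim(s,[.655,.152],.041,'r_plat.png',R=.04,tol=.05)
u,v=proj(s,[.655,.152,.072]);u0,v0=int(u)-45,int(v)-45
k=400/90
print('eye',onz(s,u0+197.5/k-.5,v0+201.5/k-.5,.072), 'plat eye',onz(s,u0+198/k-.5,v0+181/k-.5,.041))
# fine far right, by eye on its crop
u,v=proj(s,[.62,-.185,.028]);u0,v0=int(u)-45,int(v)-45
print('fine eye',onz(s,u0+207/k-.5,v0+180/k-.5,.028))
step([.622,-.185,.2])
E
```

```text
r_pan.png [0.6595 0.1542] r mm 27.9
r_pan.png [0.664  0.1529] r mm 33.3
r_pan.png [0.6559 0.1542] r mm 26.6
r_pan.png [0.662  0.1509] r mm 33.3
r_plat.png [0.6569 0.1542] r mm 38.1
r_plat.png [0.6538 0.1538] r mm 41.0
r_plat.png [0.6381 0.1583] r mm 39.3
r_plat.png [0.6422 0.1556] r mm 38.3
eye [0.65576256 0.15355202] plat eye [0.65583094 0.15379461]
fine eye [ 0.62743372 -0.18367723]
tcp [0.6509 0.151  0.2498] ori [ 1.7998e+02  6.0000e-02 -2.0000e-01] shift cm [-2.77 33.61  4.99]
```

Scaled: 30.5 cm / 60 = 0.5083, 27 cm / 60 = 0.45.

>>> send_rows:
  plan:
    - [[-0.005, 0.05, 0, 0, 0, 0], [-0.0083, 0.1167, 0.0083, 0, 0, 0], [-0.0133, 0.1833, 0.025, 0, 0, 0], [-0.02, 0.25, 0.05, 0, 0, 0], [-0.0267, 0.3167, 0.0833, 0, 0, 0], [-0.03, 0.3833, 0.1083, 0, 0, 0], [-0.0333, 0.45, 0.1333, 0, 0, 0], [-0.0367, 0.5083, 0.15, 0, 0, 0]]

```text
clock: 2.35
tool_pos: [0.6276, -0.1513, 0.1602]
orientation: [-180.0, 0.0, 0.1]
force: [1.0, 0.8, 0.6]
opening: 0.0878
gripper_force: 0.0
```

Scaled: 3 cm / 60 = 0.05, 2 cm / 60 = 0.0333.

>>> send_rows:
  plan:
    - [[-0.0017, 0.0333, 0.0083, 0, 0, 0], [-0.0033, 0.05, 0.0167, 0, 0, 0], [-0.0033, 0.05, 0.0167, 0, 0, 0]]

```text
clock: 2.6
tool_pos: [0.6253, -0.1821, 0.1497]
orientation: [-180.0, 0.1, -0.1]
force: [0.7, 0.3, 0.1]
opening: 0.0875
gripper_force: 0.0
```

```bash
python3 - <<'E'
from h import *
step([.627,-.184,.15])
s=ctrl.snapshot('wrist')
rim(s,[.627,-.184],.028,'r_fine.png')
print(proj(s,[.627,-.184,.028]))
# mask-free crop with scale note: half=45,k=6
E
```

```text
tcp [ 0.6253 -0.1821  0.1497] ori [-1.7998e+02  1.1000e-01 -1.4000e-01] shift cm [ 0.17  0.19 -0.03]
r_fine.png [ 0.6251 -0.1867] r mm 27.3
r_fine.png [ 0.6279 -0.1857] r mm 30.1
r_fine.png [ 0.63   -0.1863] r mm 28.2
r_fine.png [ 0.6241 -0.1816] r mm 31.8
(np.float64(316.10000434225026), np.float64(191.61314916335405))
```

View pics/r_fine.png

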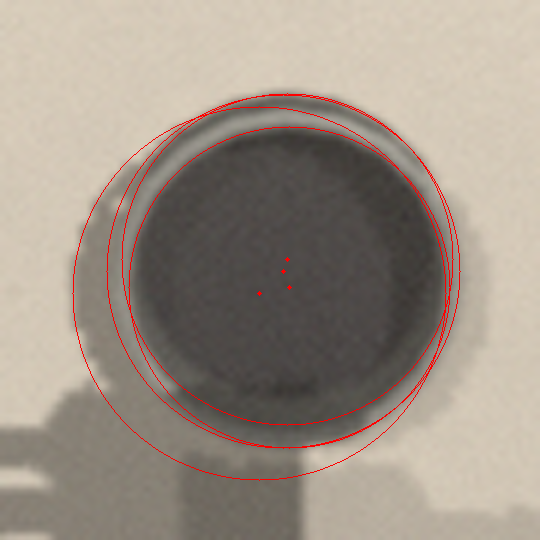

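The fine sieve's rim centre is at about (291,278) in the crop, which gives (0.627, -0.187). I'll descend and grasp it with the fingertips 9 mm up.

Scaled: 14.1 cm / 60 = 0.235, 13.4 cm / 60 = 0.2233.

>>> send_rows:
  plan:
    - [[0.0017, 0.005, 0.05, 0, 0, 0], [0.0033, 0.0083, 0.1083, 0, 0, 0], [0.0033, 0.0083, 0.1583, 0, 0, 0], [0.0033, 0.0083, 0.2, 0, 0, 0], [0.0033, 0.0083, 0.2233, 0, 0, 0], [0.0033, 0.0083, 0.235, 0, 0, 0], [0.0033, 0.0083, 0.235, 0, 0, 0]]

```text
clock: 3.23
tool_pos: [0.628, -0.1846, 0.0089]
orientation: [-180.0, 0.1, 0.1]
force: [-0.6, 0.3, 0.2]
opening: 0.0873
gripper_force: 0.0
```

>>> send_rows:
  plan:
    - [[0, 0, 0, 0, 0, 0], [0, 0, 0, 0, 0, 0], [0, 0, 0, 0, 0, 0], [0, 0, 0, 0, 0, 0], [0, 0, 0, 0, 0, 0], [0, 0, 0, 0, 0, 0], [0, 0, 0, 0, 0, 0]]
  fingers: 0.3

```text
clock: 3.82
tool_pos: [0.6289, -0.1865, 0.0109]
orientation: [180.0, -0.1, -0.0]
force: [-1.2, 1.8, 6.7]
opening: 0.0598
gripper_force: 30.0
```

Gripped: the opening is 59.8 mm at 30 N. Now lift and carry it to the pan.

Scaled: -17.5 cm / 60 = -0.2917, -15 cm / 60 = -0.25.

>>> send_rows:
  plan:
    - [[0, 0, -0.0333, 0, 0, 0], [0, 0, -0.0833, 0, 0, 0], [0, 0, -0.1417, 0, 0, 0], [0.0033, -0.0333, -0.1917, 0, 0, 0], [0.0083, -0.0917, -0.2333, 0, 0, 0], [0.0133, -0.1583, -0.25, 0, 0, 0], [0.02, -0.225, -0.25, 0, 0, 0], [0.0267, -0.2917, -0.25, 0, 0, 0]]

```text
clock: 4.48
tool_pos: [0.6446, -0.0099, 0.1613]
orientation: [-180.0, -0.1, -0.1]
force: [0.5, -0.3, -0.5]
opening: 0.0596
gripper_force: 30.0
```

Scaled: -16.7 cm / 60 = -0.2783, -16.2 cm / 60 = -0.27.

>>> send_rows:
  plan:
    - [[0.005, -0.0667, 0, 0, 0, 0], [0.01, -0.1333, 0, 0, 0, 0], [0.015, -0.1917, 0, 0, 0, 0], [0.0183, -0.2417, 0, 0, 0, 0], [0.02, -0.27, 0.0167, 0, 0, 0], [0.02, -0.2783, 0.0417, 0, 0, 0], [0.02, -0.2783, 0.0667, 0, 0, 0], [0.02, -0.2783, 0.0667, 0, 0, 0]]

```text
clock: 5.15
tool_pos: [0.6542, 0.1552, 0.1158]
orientation: [179.9, 0.3, -0.1]
force: [-0.3, -0.6, -2.4]
opening: 0.0601
gripper_force: 30.0
```

```bash
python3 - <<'E'
from h import *
step([.657,.154,.12]);print(ctrl.get_obs()['opening'])
s=snap('side');c=s['img'][220:320,230:350,::-1];t=snap('top');d=t['img'][125:205,205:301,::-1]
print(proj(s,[.656,.154,.11]),proj(s,[.656,.154,.072]))
cv2.imwrite('pics/p1.png',np.hstack([cv2.resize(c,(400,333),interpolation=2),cv2.resize(d,(400,333),interpolation=2)]))
E
```

```text
tcp [0.6542 0.1552 0.1158] ori [ 1.7988e+02  3.4000e-01 -5.0000e-02] shift cm [ 0.28  0.12 -0.43]
0.06009634297245866
(np.float64(288.28488769563654), np.float64(261.454687375283)) (np.float64(289.09420339096914), np.float64(271.7777728151494))
```

View pics/p1.png

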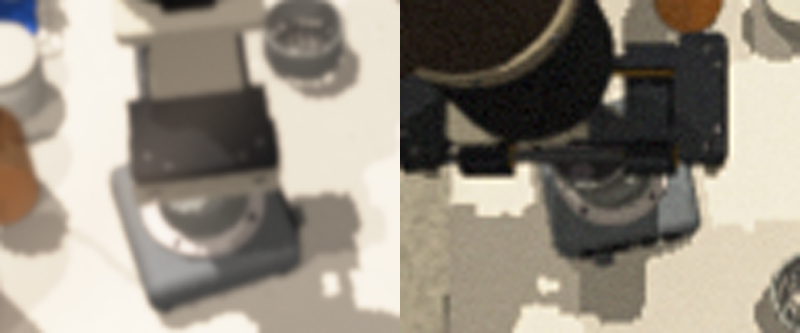

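The held part is hidden in both fixed views. I'll average the pose readings before lowering.

```bash
cat >> h.py <<'E'
def avg(n=8):
    L=[]
    for _ in range(n): L.append(ctrl.get_obs()['tool_pos']);ctrl.snapshot('top')
    L=np.array(L);print('avg',L.mean(0).round(4),'sd',L.std(0).round(4));return L.mean(0)
E
python3 -c "
from h import *
avg()"
```

```text
avg [0.657  0.1552 0.1206] sd [0.0004 0.0002 0.0006]
```

Scaled: 4.4 cm / 60 = 0.0733, 4.2 cm / 60 = 0.07.

>>> send_rows:
  plan:
    - [[-0.0017, 0.0017, 0.02, 0, 0, 0], [-0.0017, 0.0017, 0.04, 0, 0, 0], [-0.0017, 0.0017, 0.055, 0, 0, 0], [-0.0017, 0.0017, 0.0633, 0, 0, 0], [-0.0017, 0.0017, 0.07, 0, 0, 0], [-0.0017, 0.0017, 0.0733, 0, 0, 0], [-0.0017, 0.0017, 0.0733, 0, 0, 0], [-0.0017, 0.0017, 0.0733, 0, 0, 0]]

```text
clock: 6.32
tool_pos: [0.6559, 0.1545, 0.077]
orientation: [180.0, -0.0, -0.0]
force: [-2.1, -1.4, 6.5]
opening: 0.0595
gripper_force: 30.0
```

```bash
python3 -c "
from h import *
avg(4);print(ctrl.get_obs()['force'])"
```

```text
avg [0.656  0.1545 0.077 ] sd [0. 0. 0.]
[-2.12656826 -1.00211954  7.14265624]
```

The 7 N contact came at the expected seated height. Release, rise and check.

>>> send_rows:
  plan:
    - [[0, 0, 0, 0, 0, 0], [0, 0, 0, 0, 0, 0], [0, 0, 0, 0, 0, 0], [0, 0, 0, 0, 0, 0], [0, 0, 0, 0, 0, 0], [0, 0, 0, 0, 0, 0], [0, 0, 0, 0, 0, 0]]
  fingers: 1

```text
clock: 7.1
tool_pos: [0.6556, 0.1546, 0.0758]
orientation: [180.0, 0.0, -0.1]
force: [-0.4, 1.1, -0.1]
opening: 0.0874
gripper_force: 0.0
```

Scaled: -17 cm / 60 = -0.2833, -15 cm / 60 = -0.25.

>>> send_rows:
  plan:
    - [[0, 0, -0.0167, 0, 0, 0], [0, 0, -0.05, 0, 0, 0], [0, 0, -0.1, 0, 0, 0], [0, 0, -0.1583, 0, 0, 0], [0, 0, -0.2083, 0, 0, 0], [0, 0, -0.25, 0, 0, 0], [0, 0, -0.2833, 0, 0, 0], [0, 0, -0.2833, 0, 0, 0]]

```text
clock: 7.77
tool_pos: [0.6577, 0.155, 0.2526]
orientation: [-179.8, -0.5, -0.0]
force: [0.5, -0.1, 0.9]
opening: 0.0877
gripper_force: 0.0
```

```bash
python3 - <<'E'
from h import *
avg(4)
s=snap('wrist')
rim(s,[.656,.154],.094,'r_f2.png')
rim(s,[.56,.014],.036,'r_m.png')
a=cv2.imread('pics/r_f2.png');b=cv2.imread('pics/r_m.png');print(a.shape,b.shape)
u,v=proj(s,[.656,.154,.094]);print(int(u)-45,int(v)-45)
t=snap('top');tp=cv2.resize(t['img'][100:260,205:401,::-1],(490,400),interpolation=2)
cv2.imwrite('pics/r2.png',np.hstack([cv2.resize(a,(310,400)) if 0 else cv2.resize(a,(400,400)),cv2.resize(tp,(400,327))[:400] if 0 else cv2.copyMakeBorder(cv2.resize(tp,(400,326)),0,74,0,0,0)]))
E
```

```text
avg [0.6564 0.1548 0.2492] sd [0.0009 0.0002 0.0024]
r_f2.png [0.6522 0.1539] r mm 27.0
r_f2.png [0.6571 0.1516] r mm 32.9
r_f2.png [0.6669 0.1535] r mm 32.5
r_f2.png [0.6636 0.1539] r mm 26.8
r_m.png [0.5763 0.0239] r mm 29.0
r_m.png [0.5733 0.0236] r mm 31.6
r_m.png [0.5688 0.0149] r mm 27.0
r_m.png [0.5743 0.0205] r mm 32.1
(540, 540, 3) (540, 540, 3)
269 141
```

View pics/r2.png

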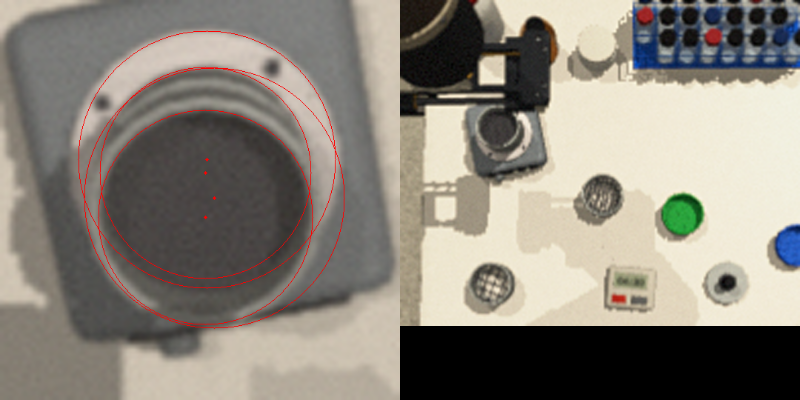

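The fine sieve sits in the pan: its opening is at (206,215) in the left tile, concentric with the pan. Next, hover over the medium sieve, which the right tile shows at (602,198).

Scaled: 13.8 cm / 60 = 0.23, -8.9 cm / 60 = -0.1483.

>>> send_rows:
  plan:
    - [[-0.0333, 0.05, 0, 0, 0, 0], [-0.0667, 0.1, 0.0167, 0, 0, 0], [-0.1, 0.15, 0.05, 0, 0, 0], [-0.125, 0.1917, 0.1, 0, 0, 0], [-0.145, 0.225, 0.1417, 0, 0, 0], [-0.1483, 0.23, 0.1667, 0, 0, 0], [-0.1483, 0.23, 0.1667, 0, 0, 0], [-0.1483, 0.23, 0.1667, 0, 0, 0]]

```text
clock: 8.73
tool_pos: [0.5663, 0.0163, 0.1454]
orientation: [179.9, 0.1, -0.1]
force: [0.4, 0.5, 0.4]
opening: 0.0873
gripper_force: 0.0
```

```bash
python3 - <<'E'
from h import *
avg(5)
s=snap('wrist')
rim(s,[.567,.017],.036,'r_m.png',tol=.03)
E
```

```text
avg [0.5674 0.0171 0.1466] sd [0.0006 0.0005 0.0006]
r_m.png [0.5674 0.0147] r mm 29.1
r_m.png [0.5708 0.016 ] r mm 29.6
r_m.png [0.5704 0.0137] r mm 30.2
r_m.png [0.5677 0.0177] r mm 29.1
```

View pics/r_m.png

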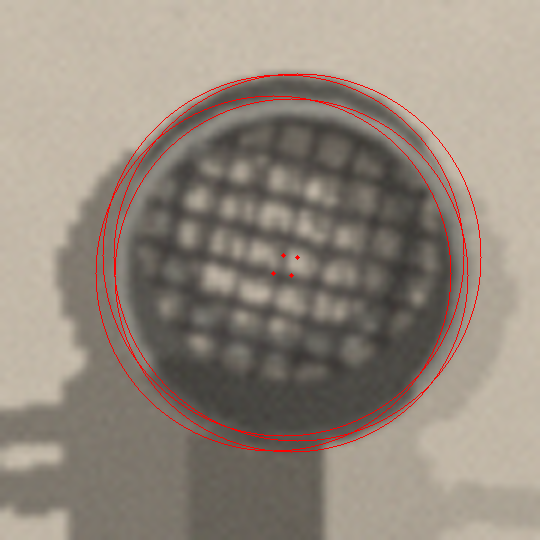

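This is the medium sieve (seven wires), with its rim centre at (290,275) in the crop, giving (0.5674, 0.0147). Grasp it, then carry it to the column.

Scaled: 13.1 cm / 60 = 0.2183, 12.6 cm / 60 = 0.21.

>>> send_rows:
  plan:
    - [[0, 0.0017, 0.05, 0, 0, 0], [0, 0.0033, 0.1083, 0, 0, 0], [0, 0.0033, 0.1583, 0, 0, 0], [0, 0.0033, 0.1917, 0, 0, 0], [0, 0.0033, 0.21, 0, 0, 0], [0, 0.0033, 0.2183, 0, 0, 0], [0, 0.0033, 0.2183, 0, 0, 0]]

```text
clock: 9.62
tool_pos: [0.5666, 0.0148, 0.0146]
orientation: [180.0, 0.0, -0.0]
force: [-0.4, -0.1, -0.1]
opening: 0.0876
gripper_force: 0.0
```

>>> send_rows:
  plan:
    - [[0, 0, 0, 0, 0, 0], [0, 0, 0, 0, 0, 0], [0, 0, 0, 0, 0, 0], [0, 0, 0, 0, 0, 0], [0, 0, 0, 0, 0, 0], [0, 0, 0, 0, 0, 0], [0, 0, 0, 0, 0, 0], [0, 0, 0, 0, 0, 0]]
  fingers: 0.3

```text
clock: 10.28
tool_pos: [0.567, 0.0148, 0.0157]
orientation: [-180.0, -0.1, -0.0]
force: [-1.3, -0.2, 6.5]
opening: 0.06
gripper_force: 30.0
```

```bash
python3 -c "
from h import *
avg(4);step([.6555,.154,.15])"
```

```text
avg [0.567  0.0148 0.0157] sd [0. 0. 0.]
tcp [0.567  0.0148 0.0157] ori [-1.7999e+02 -6.0000e-02 -4.0000e-02] shift cm [  8.86 -13.93 -13.42]
```

Scaled: -17 cm / 60 = -0.2833, -16 cm / 60 = -0.2667.

>>> send_rows:
  plan:
    - [[0, 0, -0.0333, 0, 0, 0], [0, 0, -0.0833, 0, 0, 0], [0, 0, -0.15, 0, 0, 0], [0, 0, -0.2167, 0, 0, 0], [0.0167, -0.0333, -0.2667, 0, 0, 0], [0.05, -0.075, -0.2833, 0, 0, 0], [0.0833, -0.125, -0.2833, 0, 0, 0], [0.1133, -0.175, -0.2833, 0, 0, 0]]

```text
clock: 11.15
tool_pos: [0.6357, 0.1207, 0.1866]
orientation: [-179.9, -0.1, -0.1]
force: [0.4, -0.3, -2.1]
opening: 0.0592
gripper_force: 30.0
```

Scaled: 5.5 cm / 60 = 0.0917, 5 cm / 60 = 0.0833.

>>> send_rows:
  plan:
    - [[0.02, -0.0333, 0, 0, 0, 0], [0.03, -0.05, 0.0133, 0, 0, 0], [0.0333, -0.0567, 0.0367, 0, 0, 0], [0.0333, -0.0567, 0.0633, 0, 0, 0], [0.0333, -0.0567, 0.0833, 0, 0, 0], [0.0333, -0.0567, 0.0917, 0, 0, 0], [0.0333, -0.0567, 0.0917, 0, 0, 0], [0.0333, -0.0567, 0.0917, 0, 0, 0]]

```text
clock: 11.82
tool_pos: [0.6546, 0.1531, 0.1301]
orientation: [180.0, 0.0, -0.1]
force: [0.2, -0.3, -0.3]
opening: 0.0599
gripper_force: 30.0
```

```bash
python3 -c "
from h import *
avg(5);step([.6553,.1543,.1037]);print(ctrl.get_obs()['force'],ctrl.get_obs()['opening'])"
```

```text
avg [0.655  0.1534 0.1308] sd [0.0002 0.0002 0.0004]
tcp [0.655  0.1536 0.131 ] ori [-1.7996e+02 -8.0000e-02 -6.0000e-02] shift cm [ 0.02 -0.07  2.73]
[-0.24607437 -0.58543731 -0.43176228] 0.06027541127002233
```

Scaled: 2.8 cm / 60 = 0.0467, 2.5 cm / 60 = 0.0417.

>>> send_rows:
  plan:
    - [[0, -0.0017, 0.0133, 0, 0, 0], [0, -0.0017, 0.0267, 0, 0, 0], [0, -0.0017, 0.035, 0, 0, 0], [0, -0.0017, 0.0417, 0, 0, 0], [0, -0.0017, 0.0467, 0, 0, 0], [0, -0.0017, 0.0467, 0, 0, 0], [0, -0.0017, 0.0467, 0, 0, 0]]

```text
clock: 12.65
tool_pos: [0.6546, 0.1545, 0.1038]
orientation: [180.0, -0.0, -0.0]
force: [-7.0, -0.7, 13.3]
opening: 0.0597
gripper_force: 30.0
```

```bash
python3 -c "
from h import *
avg(4);print(ctrl.get_obs()['force'],ctrl.get_obs()['moment'])"
```

```text
avg [0.6546 0.1544 0.1038] sd [0. 0. 0.]
[-6.31594856 -0.52606102 13.94873972] [-0.25253031  2.41910474  0.03601093]
```

Seated height reached. A -6 N side force says the column axis is slightly further towards -x. Release and check.

Scaled: -0.1 cm / 60 = -0.0017.

>>> send_rows:
  plan:
    - [[-0.0017, 0, 0, 0, 0, 0], [-0.0017, 0, 0, 0, 0, 0], [-0.0017, 0, 0, 0, 0, 0]]

```text
clock: 13.1
tool_pos: [0.6543, 0.1544, 0.1038]
orientation: [180.0, -0.1, -0.0]
force: [-3.0, -1.5, 10.8]
opening: 0.0604
gripper_force: 30.0
```

>>> send_rows:
  plan:
    - [[0, 0, 0, 0, 0, 0], [0, 0, 0, 0, 0, 0], [0, 0, 0, 0, 0, 0], [0, 0, 0, 0, 0, 0], [0, 0, 0, 0, 0, 0], [0, 0, 0, 0, 0, 0]]
  fingers: 1

```text
clock: 13.6
tool_pos: [0.6535, 0.1546, 0.1016]
orientation: [180.0, 0.0, -0.1]
force: [-0.5, -0.2, 0.1]
opening: 0.0868
gripper_force: 0.0
```

Scaled: -14 cm / 60 = -0.2333, -12.5 cm / 60 = -0.2083.

>>> send_rows:
  plan:
    - [[0, 0, -0.0167, 0, 0, 0], [0, 0, -0.05, 0, 0, 0], [0, 0, -0.1, 0, 0, 0], [0, 0, -0.1583, 0, 0, 0], [0, 0, -0.2083, 0, 0, 0], [0, 0, -0.2333, 0, 0, 0], [0, 0, -0.2333, 0, 0, 0], [0, 0, -0.2333, 0, 0, 0]]

```text
clock: 14.27
tool_pos: [0.654, 0.1548, 0.2439]
orientation: [-179.9, -0.1, -0.0]
force: [0.5, 0.5, -0.6]
opening: 0.0877
gripper_force: 0.0
```

```bash
python3 - <<'E'
from h import *
avg(5)
s=snap('wrist')
rim(s,[.654,.154],.124,'r_m2.png',tol=.1,half=50)
step([.449,.168,.16])
E
```

```text
avg [0.6533 0.1545 0.2419] sd [0.0004 0.0002 0.0011]
r_m2.png [0.6718 0.1541] r mm 30.2
r_m2.png [0.6545 0.1554] r mm 27.9
r_m2.png [0.6569 0.1537] r mm 30.2
r_m2.png [0.6698 0.1541] r mm 32.0
tcp [0.6533 0.1544 0.2409] ori [ 1.7995e+02  1.0000e-01 -6.0000e-02] shift cm [-20.41  -1.35   8.12]
```

View pics/r_m2.png

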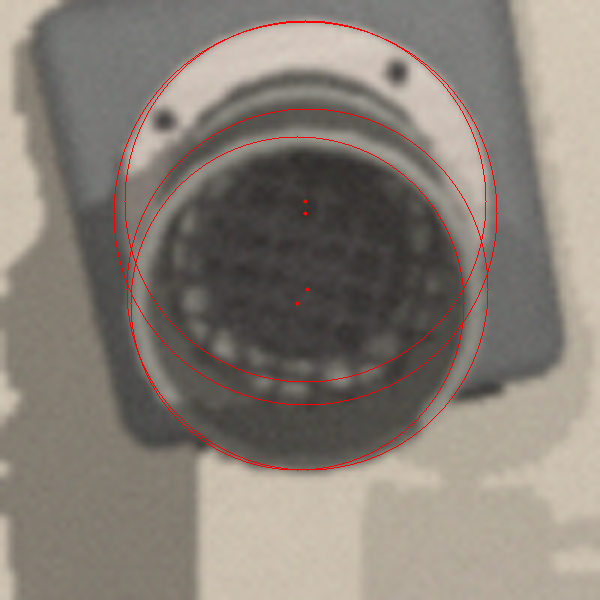

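The medium sieve sits concentric and level on the fine one, with its rim centre at (307,299) giving (0.655, 0.154). Now the coarse sieve.

Scaled: -20.4 cm / 60 = -0.34, -1.4 cm / 60 = -0.0233.

>>> send_rows:
  plan:
    - [[-0.05, 0, 0, 0, 0, 0], [-0.1083, -0.0033, 0.0167, 0, 0, 0], [-0.1667, -0.0083, 0.05, 0, 0, 0], [-0.225, -0.0133, 0.0833, 0, 0, 0], [-0.2833, -0.02, 0.1167, 0, 0, 0], [-0.325, -0.0233, 0.1333, 0, 0, 0], [-0.34, -0.0233, 0.1333, 0, 0, 0], [-0.34, -0.0233, 0.1333, 0, 0, 0]]

```text
clock: 15.23
tool_pos: [0.4477, 0.1684, 0.1617]
orientation: [180.0, 0.1, 0.0]
force: [0.9, 0.5, 0.3]
opening: 0.0873
gripper_force: 0.0
```

```bash
python3 - <<'E'
from h import *
avg(6)
s=snap('wrist')
rim(s,[.449,.168],.046,'r_c.png',tol=.03,half=50)
E
```

```text
avg [0.45   0.1691 0.1624] sd [0.0012 0.0003 0.0003]
r_c.png [0.448  0.1727] r mm 30.6
r_c.png [0.4477 0.1687] r mm 30.6
r_c.png [0.4421 0.1708] r mm 29.8
r_c.png [0.4435 0.1744] r mm 29.9
```

View pics/r_c.png

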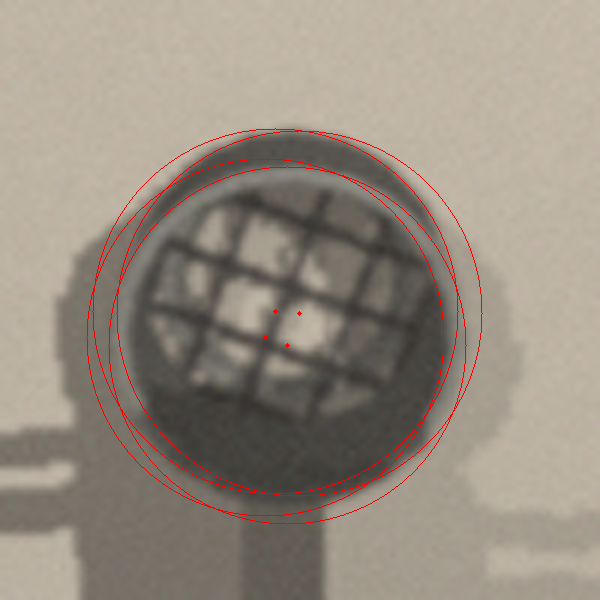

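This is the coarse sieve (five wires), with its rim centre at (287,336) giving about (0.444, 0.171). Grasp it.

Scaled: 14 cm / 60 = 0.2333, 13.4 cm / 60 = 0.2233.

>>> send_rows:
  plan:
    - [[-0.005, -0.0017, 0.05, 0, 0, 0], [-0.01, -0.0033, 0.1083, 0, 0, 0], [-0.01, -0.0033, 0.1583, 0, 0, 0], [-0.01, -0.0033, 0.2, 0, 0, 0], [-0.01, -0.0033, 0.2233, 0, 0, 0], [-0.01, -0.0033, 0.2333, 0, 0, 0], [-0.01, -0.0033, 0.2333, 0, 0, 0]]

```text
clock: 16.17
tool_pos: [0.4434, 0.1701, 0.0206]
orientation: [179.9, 0.1, -0.1]
force: [0.1, -0.2, 0.2]
opening: 0.0879
gripper_force: 0.0
```

>>> send_rows:
  plan:
    - [[0, 0, 0, 0, 0, 0], [0, 0, 0, 0, 0, 0], [0, 0, 0, 0, 0, 0], [0, 0, 0, 0, 0, 0], [0, 0, 0, 0, 0, 0], [0, 0, 0, 0, 0, 0], [0, 0, 0, 0, 0, 0], [0, 0, 0, 0, 0, 0]]
  fingers: 0.3

```text
clock: 16.83
tool_pos: [0.4441, 0.1711, 0.0226]
orientation: [-180.0, -0.1, -0.0]
force: [-1.0, 0.1, 5.9]
opening: 0.06
gripper_force: 30.0
```

```bash
python3 -c "
from h import *
avg(4);step([.654,.154,.16])"
```

```text
avg [0.4441 0.1711 0.0226] sd [0. 0. 0.]
tcp [0.4441 0.1711 0.0226] ori [-1.7996e+02 -6.0000e-02 -3.0000e-02] shift cm [ 21.     1.69 -13.71]
```

Scaled: -17 cm / 60 = -0.2833, -16 cm / 60 = -0.2667.

>>> send_rows:
  plan:
    - [[0, 0, -0.0333, 0, 0, 0], [0, 0, -0.0833, 0, 0, 0], [0, 0, -0.15, 0, 0, 0], [0.0167, 0, -0.2167, 0, 0, 0], [0.0583, 0.0033, -0.2667, 0, 0, 0], [0.1167, 0.0083, -0.2833, 0, 0, 0], [0.175, 0.0133, -0.2833, 0, 0, 0], [0.2333, 0.0183, -0.2833, 0, 0, 0]]

```text
clock: 17.7
tool_pos: [0.5852, 0.1598, 0.1935]
orientation: [-179.9, -0.1, -0.0]
force: [0.2, 1.6, -2.1]
opening: 0.0598
gripper_force: 30.0
```

Scaled: 7 cm / 60 = 0.1167, 5.8 cm / 60 = 0.0967.

>>> send_rows:
  plan:
    - [[0.0583, 0.005, 0, 0, 0, 0], [0.0967, 0.0083, 0, 0, 0, 0], [0.1167, 0.01, 0.0083, 0, 0, 0], [0.1167, 0.01, 0.025, 0, 0, 0], [0.1167, 0.01, 0.0467, 0, 0, 0], [0.1167, 0.01, 0.06, 0, 0, 0], [0.1167, 0.01, 0.06, 0, 0, 0], [0.1167, 0.01, 0.06, 0, 0, 0]]

```text
clock: 18.37
tool_pos: [0.6525, 0.1537, 0.1555]
orientation: [180.0, 0.1, -0.0]
force: [0.6, 0.4, -1.2]
opening: 0.0601
gripper_force: 30.0
```

```bash
python3 -c "
from h import *
avg(5);step([.654,.154,.1406]);print(ctrl.get_obs()['force'],ctrl.get_obs()['opening'])"
```

```text
avg [0.6534 0.1539 0.1566] sd [0.0005 0.0001 0.0006]
tcp [0.6538 0.1539 0.157 ] ori [-1.7996e+02 -8.0000e-02 -3.0000e-02] shift cm [ 0.02 -0.01  1.64]
[-0.4849426  -0.24616646 -1.74800147] 0.05986121505626372
```

Scaled: 1.7 cm / 60 = 0.0283, 1.2 cm / 60 = 0.02.

>>> send_rows:
  plan:
    - [[0, 0, 0.0083, 0, 0, 0], [0, 0, 0.015, 0, 0, 0], [0, 0, 0.02, 0, 0, 0], [0, 0, 0.025, 0, 0, 0], [0, 0, 0.0283, 0, 0, 0], [0, 0, 0.0283, 0, 0, 0], [0, 0, 0.0283, 0, 0, 0]]

```text
clock: 19.2
tool_pos: [0.6541, 0.1535, 0.1408]
orientation: [180.0, -0.1, -0.0]
force: [-4.1, -0.6, 9.8]
opening: 0.0599
gripper_force: 30.0
```

```bash
python3 -c "
from h import *
avg(4);print(ctrl.get_obs()['force'],ctrl.get_obs()['moment'])"
```

```text
avg [0.6541 0.1535 0.1408] sd [0. 0. 0.]
[-4.50753692 -0.09599337  9.69225267] [-0.11016735  1.53279153  0.01226361]
```

Seated at 0.1408. Release it and go over the lid.

>>> send_rows:
  plan:
    - [[0, 0, 0, 0, 0, 0], [0, 0, 0, 0, 0, 0], [0, 0, 0, 0, 0, 0], [0, 0, 0, 0, 0, 0], [0, 0, 0, 0, 0, 0], [0, 0, 0, 0, 0, 0]]
  fingers: 1

```text
clock: 19.9
tool_pos: [0.6536, 0.1535, 0.1387]
orientation: [180.0, 0.0, -0.1]
force: [0.5, 0.1, 1.2]
opening: 0.0869
gripper_force: 0.0
```

Scaled: -10 cm / 60 = -0.1667, -8.5 cm / 60 = -0.1417.

>>> send_rows:
  plan:
    - [[0, 0, -0.0167, 0, 0, 0], [0, 0, -0.05, 0, 0, 0], [0, 0, -0.1, 0, 0, 0], [0, 0, -0.1417, 0, 0, 0], [0, 0, -0.1667, 0, 0, 0], [0, 0, -0.1667, 0, 0, 0], [0, 0, -0.1667, 0, 0, 0]]

```text
clock: 20.48
tool_pos: [0.6541, 0.1538, 0.2409]
orientation: [-179.9, -0.1, -0.0]
force: [0.3, 0.2, -1.2]
opening: 0.0877
gripper_force: 0.0
```

```bash
python3 - <<'E'
from h import *
avg(5)
s=snap('wrist')
rim(s,[.654,.154],.164,'r_c2.png',tol=.06,half=60)
step([.443,-.157,.16])
E
```

```text
avg [0.6534 0.1536 0.239 ] sd [0.0004 0.0002 0.0011]
r_c2.png [0.6556 0.1528] r mm 30.3
r_c2.png [0.6536 0.1525] r mm 28.4
r_c2.png [0.6518 0.1531] r mm 29.5
r_c2.png [0.6767 0.1531] r mm 28.5
tcp [0.6533 0.1534 0.238 ] ori [ 1.7996e+02  8.0000e-02 -5.0000e-02] shift cm [-20.99  31.06   7.86]
```

View pics/r_c2.png

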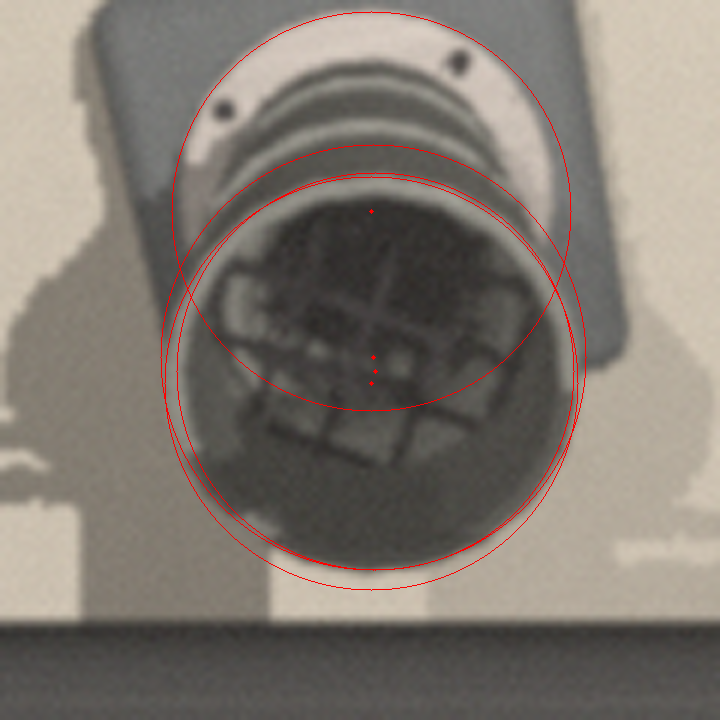

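The coarse sieve is seated level, with its rim centre at (371,377) giving (0.653, 0.153). Move over the lid.

Scaled: 23.5 cm / 60 = 0.3917, 20.5 cm / 60 = 0.3417.

>>> send_rows:
  plan:
    - [[-0.025, 0.0417, 0, 0, 0, 0], [-0.0583, 0.0917, 0, 0, 0, 0], [-0.0917, 0.1417, 0, 0, 0, 0], [-0.125, 0.1917, 0, 0, 0, 0], [-0.1583, 0.2417, 0.0167, 0, 0, 0], [-0.2, 0.2917, 0.0333, 0, 0, 0], [-0.2333, 0.3417, 0.05, 0, 0, 0], [-0.2667, 0.3917, 0.075, 0, 0, 0]]

```text
clock: 21.45
tool_pos: [0.4924, -0.0825, 0.1942]
orientation: [180.0, -0.1, -0.0]
force: [1.0, -0.2, 0.2]
opening: 0.0876
gripper_force: 0.0
```

Scaled: 7.5 cm / 60 = 0.125, 6 cm / 60 = 0.1.

>>> send_rows:
  plan:
    - [[-0.0333, 0.05, 0.025, 0, 0, 0], [-0.0667, 0.1, 0.0467, 0, 0, 0], [-0.0833, 0.125, 0.0567, 0, 0, 0], [-0.0833, 0.125, 0.0567, 0, 0, 0], [-0.0833, 0.125, 0.0567, 0, 0, 0]]

```text
clock: 21.87
tool_pos: [0.4425, -0.157, 0.1596]
orientation: [180.0, 0.1, -0.2]
force: [0.8, 0.4, 0.4]
opening: 0.0877
gripper_force: 0.0
```

```bash
python3 - <<'E'
from h import *
avg(6)
s=snap('wrist')
P=[.443,-.157]
rim(s,P,.012,'r_l.png',tol=.03,half=50)
u,v=proj(s,P+[.044]);print('knob top at pred',u,v)
u,v=proj(s,P+[.012]);print('crop origin',int(u)-50,int(v)-50)
E
```

```text
avg [ 0.4438 -0.1561  0.1601] sd [0.0006 0.0005 0.0002]
r_l.png [ 0.4429 -0.1598] r mm 29.8
knob top at pred 315.61031119299383 195.81683108185263
crop origin 265 138
```

View pics/r_l.png

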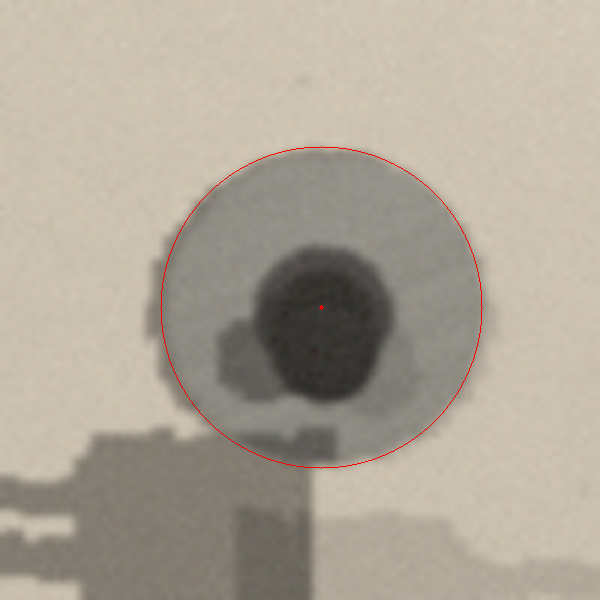

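The lid's disc centre is at (321,307) in the crop, giving (0.443, -0.160), with the knob concentric. Grasp the knob.

>>> send_rows:
  plan:
    - [[-0.0017, 0.0033, 0.05, 0, 0, 0], [-0.0017, 0.0067, 0.1083, 0, 0, 0], [-0.0017, 0.0067, 0.1583, 0, 0, 0], [-0.0017, 0.0067, 0.2, 0, 0, 0], [-0.0017, 0.0067, 0.2267, 0, 0, 0], [-0.0017, 0.0067, 0.2383, 0, 0, 0], [-0.0017, 0.0067, 0.2383, 0, 0, 0], [-0.0017, 0.0067, 0.2383, 0, 0, 0]]

```text
clock: 22.88
tool_pos: [0.4429, -0.16, 0.0173]
orientation: [180.0, 0.0, -0.0]
force: [1.1, -0.4, -0.9]
opening: 0.0874
gripper_force: 0.0
```

>>> send_rows:
  plan:
    - [[0, 0, 0, 0, 0, 0], [0, 0, 0, 0, 0, 0], [0, 0, 0, 0, 0, 0], [0, 0, 0, 0, 0, 0], [0, 0, 0, 0, 0, 0], [0, 0, 0, 0, 0, 0], [0, 0, 0, 0, 0, 0], [0, 0, 0, 0, 0, 0]]
  fingers: 0

```text
clock: 23.55
tool_pos: [0.4423, -0.1602, 0.017]
orientation: [-180.0, -0.0, -0.1]
force: [0.4, -0.4, -0.9]
opening: 0.0402
gripper_force: 0.0
```

>>> send_rows:
  plan:
    - [[0, 0, 0, 0, 0, 0], [0, 0, 0, 0, 0, 0], [0, 0, 0, 0, 0, 0], [0, 0, 0, 0, 0, 0], [0, 0, 0, 0, 0, 0], [0, 0, 0, 0, 0, 0], [0, 0, 0, 0, 0, 0], [0, 0, 0, 0, 0, 0]]

```text
clock: 24.22
tool_pos: [0.4423, -0.1602, 0.0169]
orientation: [-180.0, 0.0, -0.1]
force: [-0.1, 0.0, -1.0]
opening: 0.0174
gripper_force: 30.0
```

```bash
python3 -c "
from h import *
avg(4);step([.6535,.1535,.2])"
```

```text
avg [ 0.4423 -0.1602  0.0169] sd [0. 0. 0.]
tcp [ 0.4423 -0.1602  0.017 ] ori [-1.8e+02  0.0e+00 -6.0e-02] shift cm [ 21.09 -31.39 -18.3 ]
```

Scaled: -20 cm / 60 = -0.3333, -19 cm / 60 = -0.3167.

>>> send_rows:
  plan:
    - [[0, 0, -0.0333, 0, 0, 0], [0, 0, -0.0833, 0, 0, 0], [0, 0, -0.15, 0, 0, 0], [0, 0, -0.2167, 0, 0, 0], [0.0167, -0.025, -0.2667, 0, 0, 0], [0.0417, -0.0583, -0.3167, 0, 0, 0], [0.0717, -0.1083, -0.3333, 0, 0, 0], [0.105, -0.1583, -0.3333, 0, 0, 0]]

```text
clock: 25.08
tool_pos: [0.5072, -0.0644, 0.221]
orientation: [-179.9, -0.4, -0.1]
force: [0.6, -0.2, -0.2]
opening: 0.0171
gripper_force: 30.0
```

Scaled: -21.8 cm / 60 = -0.3633, -20.5 cm / 60 = -0.3417.

>>> send_rows:
  plan:
    - [[0.0333, -0.05, 0, 0, 0, 0], [0.0667, -0.1, 0, 0, 0, 0], [0.1, -0.15, 0, 0, 0, 0], [0.1333, -0.2, 0, 0, 0, 0], [0.1667, -0.25, 0, 0, 0, 0], [0.2, -0.3, 0, 0, 0, 0], [0.2283, -0.3417, 0, 0, 0, 0], [0.245, -0.3633, 0, 0, 0, 0]]

```text
clock: 25.75
tool_pos: [0.6537, 0.1555, 0.2157]
orientation: [180.0, 0.0, 0.0]
force: [0.7, -1.0, -1.0]
opening: 0.0174
gripper_force: 30.0
```

Scaled: 2.8 cm / 60 = 0.0467, 2.4 cm / 60 = 0.04.

>>> send_rows:
  plan:
    - [[0, 0, 0.0083, 0, 0, 0], [0, 0, 0.025, 0, 0, 0], [0, 0, 0.04, 0, 0, 0], [0, 0, 0.0467, 0, 0, 0], [0, 0, 0.0467, 0, 0, 0], [0, 0, 0.0467, 0, 0, 0]]

```text
clock: 26.25
tool_pos: [0.6522, 0.1517, 0.1889]
orientation: [180.0, 0.0, -0.1]
force: [0.5, 0.0, -1.5]
opening: 0.0174
gripper_force: 30.0
```

```bash
python3 -c "
from h import *
avg(5);step([.6533,.1535,.175]);print(ctrl.get_obs()['force'],ctrl.get_obs()['opening'])"
```

```text
avg [0.6527 0.1521 0.1895] sd [0.0002 0.0002 0.0003]
tcp [0.6528 0.1525 0.1896] ori [-1.7997e+02 -6.0000e-02 -7.0000e-02] shift cm [ 0.05 -0.1   1.47]
[ 0.75126137 -0.25495629 -0.50415553] 0.01729371251842238
```

Scaled: 1.6 cm / 60 = 0.0267, 1.4 cm / 60 = 0.0233.

>>> send_rows:
  plan:
    - [[0, -0.0017, 0.0067, 0, 0, 0], [0, -0.0017, 0.0133, 0, 0, 0], [0, -0.0017, 0.0183, 0, 0, 0], [0, -0.0017, 0.0233, 0, 0, 0], [0, -0.0017, 0.0267, 0, 0, 0], [0, -0.0017, 0.0267, 0, 0, 0], [0, -0.0017, 0.0267, 0, 0, 0]]

```text
clock: 27.08
tool_pos: [0.6532, 0.1536, 0.1749]
orientation: [180.0, -0.1, -0.0]
force: [-2.9, -0.2, 9.4]
opening: 0.0173
gripper_force: 30.0
```

```bash
python3 -c "
from h import *
avg(4);print(ctrl.get_obs()['force'],ctrl.get_obs()['moment'])"
```

```text
avg [0.6532 0.1536 0.1749] sd [0. 0. 0.]
[-3.40599896 -0.91989465  9.99352569] [-0.1566743   1.33052003 -0.02365448]
```

The lid is home at 0.175. Release, rise, and back off for a side check.

>>> send_rows:
  plan:
    - [[0, 0, 0, 0, 0, 0], [0, 0, 0, 0, 0, 0], [0, 0, 0, 0, 0, 0], [0, 0, 0, 0, 0, 0], [0, 0, 0, 0, 0, 0], [0, 0, 0, 0, 0, 0], [0, 0, 0, 0, 0, 0], [0, 0, 0, 0, 0, 0]]
  fingers: 1

```text
clock: 27.95
tool_pos: [0.6526, 0.1536, 0.1728]
orientation: [180.0, 0.0, -0.1]
force: [0.4, 0.1, -0.3]
opening: 0.0648
gripper_force: 0.0
```

Scaled: -9 cm / 60 = -0.15, 8 cm / 60 = 0.1333.

>>> send_rows:
  plan:
    - [[0, 0, -0.0083, 0, 0, 0], [0, 0, -0.0333, 0, 0, 0], [0, 0, -0.0667, 0, 0, 0], [0, 0, -0.1167, 0, 0, 0], [0, 0, -0.15, 0, 0, 0], [-0.0333, 0.0333, -0.15, 0, 0, 0], [-0.075, 0.0833, -0.15, 0, 0, 0], [-0.1167, 0.1333, -0.15, 0, 0, 0]]

```text
clock: 28.62
tool_pos: [0.5819, 0.0734, 0.2631]
orientation: [-180.0, -0.0, 0.0]
force: [-0.2, 0.2, 0.6]
opening: 0.0877
gripper_force: 0.0
```

Scaled: 11 cm / 60 = 0.1833, 9 cm / 60 = 0.15.

>>> send_rows:
  plan:
    - [[-0.0333, 0.05, 0, 0, 0, 0], [-0.0667, 0.1, 0, 0, 0, 0], [-0.1, 0.15, 0, 0, 0, 0], [-0.1167, 0.1833, 0, 0, 0, 0], [-0.1167, 0.1833, 0, 0, 0, 0], [-0.1167, 0.1833, 0, 0, 0, 0]]

```text
clock: 29.12
tool_pos: [0.5121, -0.0372, 0.264]
orientation: [-180.0, -0.1, -0.2]
force: [0.1, -0.5, 0.0]
opening: 0.0874
gripper_force: 0.0
```

```bash
python3 - <<'E'
from h import *
s=snap('side');t=snap('top')
c=cv2.resize(s['img'][220:310,240:340,::-1],(444,400),interpolation=2)
d=cv2.resize(t['img'][125:205,215:286,::-1],(355,400),interpolation=2)
for P in([.6533,.1535,.170],[.6533,.1535,.202]):
    for S,(u0,v0,k),im in((s,(240,220,4.44),c),(t,(215,125,5),d)):
        u,v=proj(S,P);cv2.circle(im,(int((u-u0)*k),int((v-v0)*k)),2,(0,0,255),-1)
cv2.imwrite('pics/end.png',np.hstack([c,d]))
E
```

```text
(no output)
```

View pics/end.png

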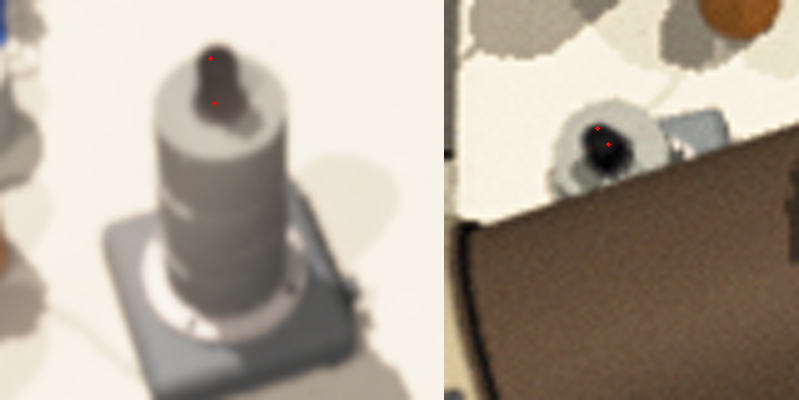

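The side view shows a straight, gap-free column with a level lid: knob top at (218,50), within about 2 px of the predicted mark. The gripper is clear, so I'll hand the job in.

```bash
python3 -c "
from plant import ctrl
print(ctrl.close_job())"
```

```text
the job is handed in; nothing more can be done
None
```

The sieve column is built (pan, fine, medium, coarse, lid), all parts are released, and the job was handed in at about 29 s; the final side view shows it straight and level, and the hand-in returned no verdict.

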